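# Raise the drying-rack shelf and hold it just below its balance point

## Robot

A 6-joint arm with a two-finger parallel gripper is mounted at the origin on the work surface. World frame = base frame: x ahead of the robot, y to its left, z up, the work surface at z = 0. Lengths are in m, angles in rad, forces in N, time in s.
With the tool pointing down it reaches from about 0.35 to 0.875 m from the base axis. Payload 4.2 kg.
Tool frame: the origin (TCP) lies at the very end of the fingers, on their centre line; the grasp point (between the pads) lies 19 mm behind it; z points along the fingers, y is the line along which they close (so a half turn about z gives the same grasp; the last joint's range is limited). The gripper opens to 85 mm and grips with 20 to 120 N. Pads are 22 mm wide; open, the fingers measure 114 mm over their backs; the gripper's body (76 mm by 85 mm) begins 54 mm behind the grasp point. The pads swing forward as they close: fully open they stand 13 mm farther back than shut.
Start: joints at [0.259, 0.385, 0.008, 0, -1.194, -0.259], TCP at [0.625, 0, 0.195] pointing down, gripper open.
Joint ranges: [-3.14, 3.14], [-1.21, 2.06], [-1.07, 1.41], [-3.16, 2.05], [-2.99, -0.16], [-3.1, 3.1]. Speed limits (rad/s): [2.79, 2.79, 3.14, 3.14, 3.14, 3.14].

## Interface

Orientations are given as a rotation vector (axis times angle).
In Python, from cell import bot gives the robot as it stands.
- The arm moves only by the tool carry_out, never from a script. Its argument "steps" is a list that holds one entry, the list of rows, each a list of 6 numbers: the shift along the tool's x, y, z as a fraction of full scale, then the turn, a rotation vector about the tool's x, y, z as a fraction of full scale. In form: [[[dx, dy, dz, wx, wy, wz], ...]]. A call has 1 to 5 rows; each row shifts and turns the commanded pose from where the row before left it, along the tool's axes as they then stand; what a row does not reach is not made up. Full scale, the value 1, is 0.03 m for a shift and 0.12 rad for a turn. A row lasts 1/12 s, in which the tool goes at most 41.7 mm and 7.16 degrees, less where a joint would pass 70% of its speed; a pose out of reach is approached as far as the arm can. A call with a number of a shift or a turn outside -1 to 1 is refused whole. A call with a gripper value outside its range is refused whole. "fingers" is the closure, from -1 (fully open) to 1 (shut), set as the call begins (left out, the last holds). The fingers move at their own pace and stop on an object; "squeeze" is the grip in N (left out, the last holds). Time passes only in rows, so rows that do not move let the fingers close. It gives the time, the measured TCP pose, the force, the opening and the grip force at its end, in the units of the state.
- bot.get_obs(): the state, without advancing time (a new reading comes with each control period).
- bot.read_camera(name): name is "scene" or "side" or "wrist"; returns a dict with "pixels" (384x512x3 uint8, red, green, blue), "mtx" (3x3 intrinsics, pixels), "dist" ([k1, k2, p1, p2, k3] as OpenCV has them; the pictures are not rectified), "origin" and "rotation" of the camera in the world. Camera axes: x right, y down, z forward; pixel columns grow to the right and rows downward; lengths in m; the calibration is good to about 2 mm. A picture is of the moment at which its call begins. There is no depth.
- bot.job_done(): hands the job in; it is judged then, once.
The state is a dict: "time": time; "joint_positions": joint angles; "dq": joint speeds; "effort": joint torques, N m; "ee_pos": TCP position; "eef_rot": TCP orientation; "force": force on the tool from outside, world axes, zero at the start; "torque": the same for the moment, N m; "finger_gap": opening from 0.0 (shut) to 1.0 (fully open); "grasp_force": force on a finger pad.
Only numpy, scipy, OpenCV 4.12 (cv2) and the standard library are available. Lean on these libraries where they do the work, as an engineer would, in place of code of your own. Each camera call takes 0.05 s, during which the arm holds its last target. There are 200 camera calls.

## Task

I am about to slide the next plate into the bench drying rack: take the uppermost shelf that is lying flat by its front rail, lift it smoothly until it is past its balance point and its springs take it over, then bring it back and hold it still just below the balance point, where it would come down by itself if you let go. Keep hold of it the whole way: never let it snap up towards the parked shelf or drop, and leave the rack's neighbours and the other things on the bench alone. Finish while still holding the shelf there with the gripper's fingers, with nothing else propping it.

Things in the scene. Friction and masses are not known exactly. Their poses are not given: they have to be found in the camera images.
- rack: Bench drying rack of wire, fixed, 290 mm deep (x), 510 wide (y); its place and yaw vary. Origin under the centre of its base; x points from its open front back to the hinges. At the back, hinge rods at x = +110 mm, 40, 85, 130 and 175 mm high, carry four wire shelves. The two lowest lie flat, fixed; the third, flat, is the one to raise; the fourth is parked upright, fixed, 400 mm high at its top.
- shelf (a joint): Angle of the shelf to raise, rad: 0 = flat (at the start), grows as its front rises; 1.40 = upright, its stop. Balance point at 0.75 (43 degrees): below it the shelf (0.85 kg) falls shut, above it its torsion springs swing it up; hardly any friction, so it rests nowhere between. Lifting at the rail takes 1 N when flat, 0.4 N at 0.6, nothing at 0.75; at 0.9 the rail pulls upwards with 0.5 N.
- shelf_rail (a point): Middle (on the axis) of its front rail: a round tube, 10 mm thick, 440 mm long, along the rack's y. It moves up and back on a circle of 225 mm radius about the hinge rod: 130 mm high when flat, 266 at 0.65 rad, 283 at 0.75. No wire meets it within 60 mm to either side or 60 mm behind. The rail of the shelf below is 45 mm lower. The tube can turn between the fingers. Axes turn with the shelf.
- brush_jar: Glass jar, 72 mm wide and 118 mm high, with three brushes standing in it up to about 240 mm high; stands near one front corner of the rack. Leave alone. Origin under its centre.
- ink_tin: Open black ink tin, 104 mm wide and 58 mm high, near the other front corner of the rack. Leave alone. Origin under its centre.
- plate: Aluminium plate 200 x 150 x 4 mm lying on a litho stone (280 x 200 x 75 mm, immovable) to the left of the rack. Leave alone. Origin under its centre.
- brayer: Hand ink roller, 120 mm wide, 190 mm long and 40 mm high, lying on a marble slab 320 x 240 x 12 mm to the right of the rack. Leave alone. Origin under its roller.
- ink_knife: Ink knife, 220 mm long, 22 mm high, lying on the same slab. Leave alone. Origin under its middle.

How it is judged:
By the outcome, as a careful person would: the job done as asked, in the order asked, and still so for the second after the job is handed in, while the arm keeps its last pose, push and grip.
It also fails if it takes over 40 s, if anything falls off the work surface, if the arm or the gripper's body presses on something with over 40 N, if the wrist force passes 120 N, or if a joint passes its speed limit or range.

## Working session

There is one attempt and no reset: what is moved stays moved. The work goes in short steps, Python scripts to look and compute and a tool call to move; the robot and the scene stay as the last step left them, time stands still between calls to the robot, and variables do not carry over. Pictures are saved under pics/ and viewed, at most 10 in all, crops included, and the job is handed in when it is done.

Besides the shell and the picture viewer there is one more tool, called after "Emit:" as name([rows], argument=value, ...), one row to a line, values as JSON. carry_out: Moves the arm, as the interface text tells. Its arguments: {"type":"object","properties":{"steps":{"type":"array","items":{"type":"array","items":{"type":"array","items":{"type":"number","minimum":-1,"maximum":1}}}},"fingers":{"type":"number"},"squeeze":{"type":"number"}},"required":["steps"]}

```bash
ls; mkdir -p pics; cat > h.py <<'E'
import numpy as np, cv2, json
from cell import bot
def snap(n,f):
    c=bot.read_camera(n); cv2.imwrite(f'pics/{f}.png',c['pixels'][:,:,::-1]); np.savez(f'pics/{f}.npz',**{k:np.array(v) for k,v in c.items()}); return c
def ray(f,uv):
    c=np.load(f'pics/{f}.npz'); p=cv2.undistortPoints(np.array([[uv]],float),c['mtx'],c['dist'])[0,0]
    d=c['rotation']@np.array([p[0],p[1],1]); return c['origin'],d/np.linalg.norm(d)
def tri(obs):
    A=np.zeros((3,3));b=np.zeros(3)
    for f,uv in obs:
        o,d=ray(f,uv);P=np.eye(3)-np.outer(d,d);A+=P;b+=P@o
    x=np.linalg.solve(A,b); return x,[np.linalg.norm(np.cross(x-ray(*q)[0],ray(*q)[1])) for q in obs]
def proj(f,X):
    c=np.load(f'pics/{f}.npz');R=c['rotation'].T
    return cv2.projectPoints(np.array(X,float).reshape(-1,1,3),cv2.Rodrigues(R)[0],-R@c['origin'],c['mtx'],c['dist'])[0][:,0]
E
python3 - <<'E'
from h import *
ims=[]
for n in ['scene','side','wrist']:
    c=snap(n,n+'0'); print(n,c['origin'],c['rotation'].round(3).tolist(),c['mtx'][0]); ims.append(c['pixels'])
print(bot.get_obs())
E
for n in scene side; do python3 -c "
import cv2;cv2.imwrite('pics/${n}0b.png',cv2.resize(cv2.imread('pics/${n}0.png'),(800,600),interpolation=cv2.INTER_CUBIC))"; done
```

```text
pics
scene [0.74335953 1.12769952 1.1152953 ] [-0.195, -2.826, 1.263] [392.62984586   0.         259.70868516]
side [ 0.43763697 -1.14241173  0.83549447] [-2.141, 0.177, -0.087] [388.79922214   0.         253.79516115]
wrist [ 0.62409108 -0.07713648  0.37370886] [-0.003, -3.103, -0.486] [316.42625071   0.         260.92837352]
{'time': 0.15, 'joint_positions': array([ 2.58588608e-01,  3.85415800e-01,  6.94675718e-03, -3.06698802e-04,
       -1.19397069e+00, -2.58633271e-01]), 'dq': array([-0.00056577, -0.0043847 ,  0.00533678,  0.00216084,  0.00106433,
        0.0009649 ]), 'effort': array([-6.03353892e-04, -3.92678475e+01,  1.88581592e+01,  4.18858320e+00,
       -3.39302780e-03,  5.70479813e-06]), 'ee_pos': array([ 6.24519754e-01, -5.09059757e-06,  1.94460719e-01]), 'eef_rot': array([ 2.22036283e+00, -2.22071312e+00, -1.68426643e-03]), 'force': array([-0.12128053, -0.29861584,  0.49592776]), 'torque': array([-0.00224575,  0.03123134,  0.03665631]), 'grasp_force': 0.0, 'finger_gap': 0.9965867561196103}
```

View pics/scene0b.png

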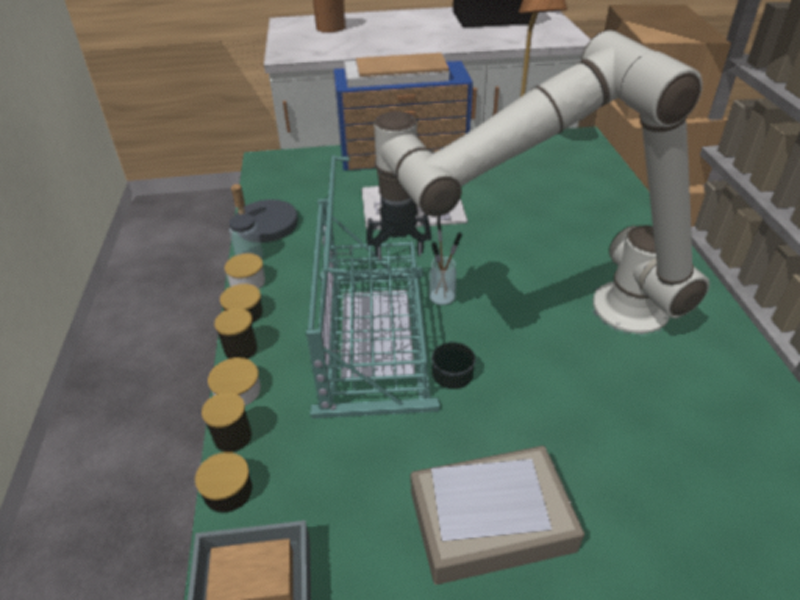

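View pics/side0b.png

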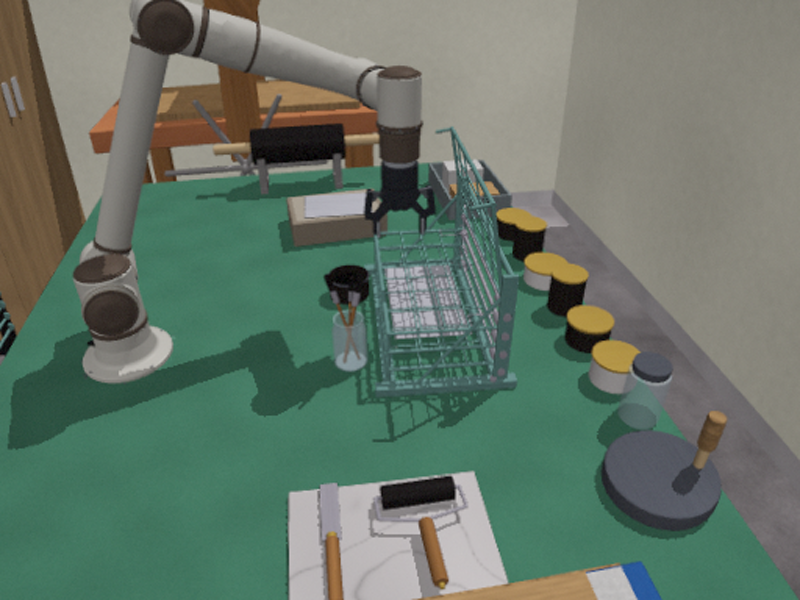

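The scene view shows the rack at about (310-440, 160-415) in the enlarged picture, with the jar at (443,280) and the tin at (453,365). The side view shows the flat shelves at (370-500, 230-390). The camera rotation is given as a rotation vector, so I'll fix the helper and enlarge crops.

```bash
sed -i "s/np.savez(f'pics/c['rotation']=cv2.Rodrigues(np.array(c['rotation'],float))[0]; np.savez(f'pics/" h.py
python3 - <<'E'
import re
s=open('h.py').read()
if "Rodrigues(np.array" not in s: s=s.replace("np.savez(","c['rotation']=cv2.Rodrigues(np.array(c['rotation'],float))[0]; np.savez(",1)
open('h.py','w').write(s)
from h import *
for n in ['scene','side','wrist']:
    p=f'pics/{n}0.npz'; d=dict(np.load(p)); d['rotation']=cv2.Rodrigues(d['rotation'])[0] if d['rotation'].ndim==1 else d['rotation']; np.savez(p,**d)
a=cv2.imread('pics/scene0.png')[130:270,190:310]; b=cv2.imread('pics/side0.png')[130:270,215:335]
r=lambda i:cv2.resize(i,(480,560),interpolation=cv2.INTER_LANCZOS4)[:, :400] 
cv2.imwrite('pics/comb.png',np.hstack([r(a),r(b)]))
E
python3 -c "
import cv2;cv2.imwrite('pics/w0b.png',cv2.resize(cv2.imread('pics/wrist0.png'),(800,600),interpolation=cv2.INTER_CUBIC))"
```

```text
(no output)
```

View pics/comb.png

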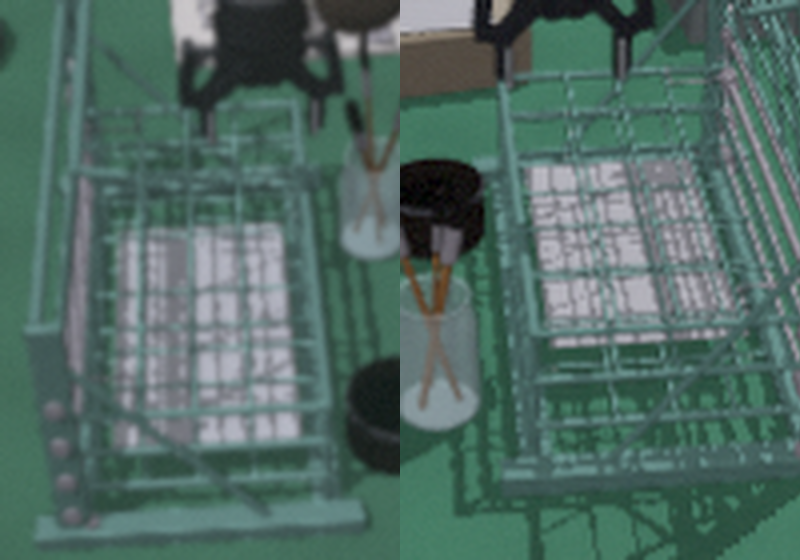

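View pics/w0b.png

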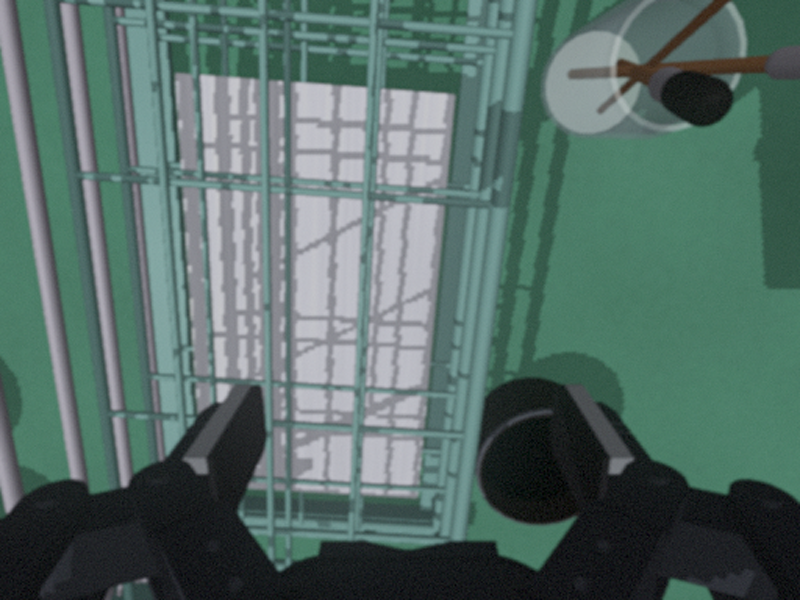

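The combined crop shows the third shelf's rail. Its ends are at about (297,105) and (325,405) in the scene half, and (503,80) and (537,330) in the side half. The wrist view shows the rail running from (525,0) to (462,540), with the jar and tin to the right of it. Next I'll triangulate the ends.

```bash
python3 - <<'E'
from h import *
sc=lambda u,v:('scene0',(190+u/4,130+v/4)); sd=lambda u,v:('side0',(215+(u-400)/4,130+v/4))
L,e1=tri([sc(325,405),sd(503,80)]); R,e2=tri([sc(297,105),sd(537,330)])
print(L,e1,R,e2,np.linalg.norm(L-R),(L+R)/2,np.degrees(np.arctan2(-(L-R)[0],(L-R)[1])))
t=np.linspace(-.2,1.2,8)[:,None]
print((proj('wrist0',R+t*(L-R))*800/512).round())
# jar, tin: wrist view; bottom centers roughly
for n,f,uv in [('jar',*sc(365,245)),('jar_s',*sd(438,408)),('tin_s',*sd(440,235))]:
    o,d=ray(f,uv); print(n,o-d*o[2]/d[2])
o,d=ray('wrist0',(530*.64,450*.64)); print('tin top',o+d*(.058-o[2])/d[2])
o,d=ray('scene0',(453*.64,352*.64)); print('tin top sc',o+d*(.058-o[2])/d[2])
E
```

```text
[0.60181748 0.2302726  0.12457009] [np.float64(0.0021408322823444426), np.float64(0.0021408322823443997)] [ 0.56885129 -0.19261689  0.12769778] [np.float64(0.0046896429634906665), np.float64(0.004689642963490748)] 0.42418400210464247 [0.58533438 0.01882786 0.12613393] -4.457456120057248
[[ 583. -469.]
 [ 544. -167.]
 [ 514.   63.]
 [ 490.  245.]
 [ 470.  392.]
 [ 455.  514.]
 [ 441.  616.]
 [ 430.  704.]]
jar [ 0.50416614 -0.10418556  0.        ]
jar_s [ 0.49871925 -0.11751784  0.        ]
tin_s [0.52729233 0.15041742 0.        ]
tin top [0.53263999 0.14748485 0.058     ]
tin top sc [0.51733879 0.15078606 0.058     ]
```

Emit:
carry_out([
  [[-0.3,0.65,0,0,0,0.3],[-0.3,0.65,0,0,0,0.3],[0,0,0,0,0,0],[0,0,0,0,0,0]],
])

```text
time: 0.48
ee_pos: [0.5858, 0.019, 0.1956]
eef_rot: [-2.142, 2.298, -0.0]
force: [0.9, -0.6, -0.4]
finger_gap: 1.0
grasp_force: 0.0
```

```bash
python3 - <<'E'
from h import *
snap('wrist','w1'); o=bot.get_obs(); print(o['time'],o['ee_pos'],o['eef_rot'],cv2.Rodrigues(o['eef_rot'])[0].round(3),o['force'])
i=cv2.imread('pics/w1.png'); cv2.imwrite('pics/w1b.png',cv2.resize(i,(800,600),interpolation=cv2.INTER_CUBIC))
E
```

```text
0.5333 [0.58644583 0.01882491 0.19549395] [-2.14094911e+00  2.29867226e+00 -5.88320043e-04] [[-0.071 -0.997  0.   ]
 [-0.997  0.071 -0.   ]
 [ 0.    -0.    -1.   ]] [-0.26940243 -0.13199474  0.36340362]
```

View pics/w1b.png

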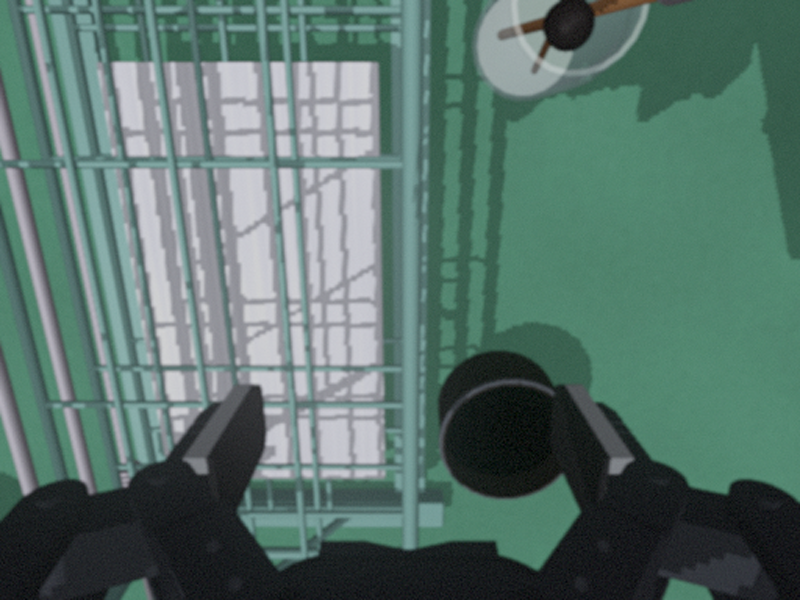

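The rail shows at column 411, running vertically, so the yaw matches. Cross wires meet it at rows 162, 368 and 404.

```bash
python3 - <<'E'
from h import *
k=.64
for a,b in [((411,163),(503,190)),((411,369),None),((411,404),None),((411,270),None),((411,30),None),((410,530),None)]:
    a=np.array(a)*k
    o,d=ray('w1',a); print(a/k,o+d*(.13-o[2])/d[2])
    if b: print(tri([('w1',a),('wrist0',np.array(b)*k)]))
# rail x at given y, height from two wrist views: match line in w0
for z in (.12,.125,.13,.135):
    P=[]
    for v in (30,530):
        o,d=ray('w1',np.array((411,v))*k); P.append(o+d*(z-o[2])/d[2])
    P=np.array(P); t=np.linspace(0,1,3)[:,None]; print(z,(proj('wrist0',P[0]+t*(P[1]-P[0]))/k).round(1).tolist())
o=bot.get_obs(); R=cv2.Rodrigues(o['eef_rot'])[0]
print('tcp px',proj('w1',o['ee_pos'])/k, proj('w1',[o['ee_pos'][0],o['ee_pos'][1],.13])/k)
i=cv2.imread('pics/wrist0.png').astype(int)
for v in (50,150,250,330): # row profile around the rail
    print(v, [(u,i[v,u].sum()) for u in range(285,345,2)])
E
```

```text
[411. 163.] [ 0.57911369 -0.04477449  0.13      ]
(array([ 0.5782174 , -0.04799379,  0.12911604]), [np.float64(0.003382654593413306), np.float64(0.0033826545934134006)])
[411. 369.] [0.586752   0.06413872 0.13      ]
[411. 404.] [0.58826883 0.08576643 0.13      ]
[411. 270.] [0.58282953 0.00820964 0.13      ]
[411.  30.] [ 0.57511115 -0.10184822  0.13      ]
[410. 530.] [0.59501718 0.17319727 0.13      ]
0.12 [[510.9, 75.2], [477.1, 352.8], [452.6, 554.6]]
0.125 [[512.8, 76.1], [478.7, 353.4], [453.9, 555.1]]
0.13 [[514.7, 77.0], [480.3, 354.1], [455.4, 555.6]]
0.135 [[516.7, 78.0], [482.0, 354.8], [456.8, 556.2]]
tcp px [[404.66980478 340.1834204 ]] [[405.48357491 290.1861165 ]]
50 [(285, np.int64(206)), (287, np.int64(214)), (289, np.int64(219)), (291, np.int64(210)), (293, np.int64(203)), (295, np.int64(262)), (297, np.int64(320)), (299, np.int64(312)), (301, np.int64(312)), (303, np.int64(309)), (305, np.int64(303)), (307, np.int64(303)), (309, np.int64(372)), (311, np.int64(413)), (313, np.int64(369)), (315, np.int64(332)), (317, np.int64(387)), (319, np.int64(417)), (321, np.in
[... 1525 characters left out ...]
), (341, np.int64(50)), (343, np.int64(74))]
330 [(285, np.int64(392)), (287, np.int64(396)), (289, np.int64(334)), (291, np.int64(365)), (293, np.int64(402)), (295, np.int64(407)), (297, np.int64(367)), (299, np.int64(276)), (301, np.int64(210)), (303, np.int64(220)), (305, np.int64(291)), (307, np.int64(290)), (309, np.int64(292)), (311, np.int64(288)), (313, np.int64(301)), (315, np.int64(301)), (317, np.int64(302)), (319, np.int64(295)), (321, np.int64(273)), (323, np.int64(196)), (325, np.int64(131)), (327, np.int64(90)), (329, np.int64(43)), (331, np.int64(68)), (333, np.int64(41)), (335, np.int64(96)), (337, np.int64(66)), (339, np.int64(49)), (341, np.int64(36)), (343, np.int64(78))]
```

Emit:
carry_out([
  [[0.3,0.1,0,0,0,0.02],[0,0,0.3,0,0,0],[0,0,0.3,0,0,0],[0,0,0.3,0,0,0],[0,0,0,0,0,0]],
], fingers=-0.2, squeeze=40)

```text
time: 0.95
ee_pos: [0.581, 0.0095, 0.165]
eef_rot: [2.133, -2.3, -0.005]
force: [0.1, 0.7, 0.5]
finger_gap: 0.601
grasp_force: 0.0
```

Emit:
carry_out([
  [[0,0,0.5,0,0,0],[0,0,0.5,0,0,0],[0,0,0.5,0,0,0],[0,0,0.4,0,0,0],[0,0,0,0,0,0]],
])

```text
time: 1.37
ee_pos: [0.5807, 0.0096, 0.1081]
eef_rot: [2.133, -2.299, -0.005]
force: [-0.7, 0.0, -1.1]
finger_gap: 0.6
grasp_force: 0.0
```

```bash
python3 - <<'E'
from h import *
snap('wrist','w2');snap('side','s2'); o=bot.get_obs(); print(o['time'],o['ee_pos'],o['eef_rot'],o['force'],o['finger_gap'])
a=cv2.resize(cv2.imread('pics/w2.png'),(800,600))[100:,150:650]; a=cv2.resize(a,(480,480)); b=cv2.resize(cv2.imread('pics/s2.png')[110:230,210:290],(320,480),interpolation=cv2.INTER_CUBIC)
cv2.imwrite('pics/c2.png',np.hstack([a,b]))
E
```

```text
1.4667 [0.58275374 0.00984325 0.11099208] [ 2.13686208e+00 -2.30132976e+00 -1.63220596e-04] [ 0.37897089  0.94925075 -0.2468516 ] 0.6014516588562706
```

View pics/c2.png

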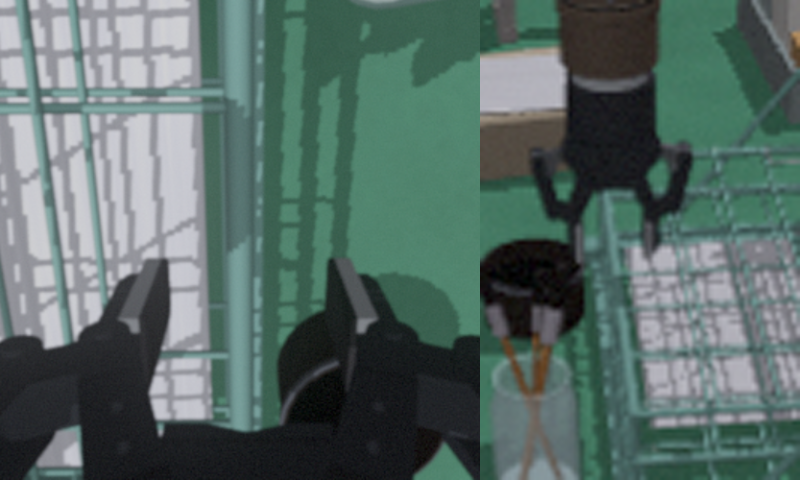

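The rail (column 237 in the left crop) is between the fingers (165 and 335), and the side crop confirms one finger on each side. I'll check how well it's centred.

```bash
python3 - <<'E'
from h import *
o=bot.get_obs(); g=o['ee_pos']+np.array([0,0,.019]); print(g,proj('w2',g)/.64)
i=cv2.imread('pics/w2.png').astype(int).sum(2)
for v in (180,200,220,240,270): print(v,[(u,i[v,u]) for u in range(240,276,2)])
for uv in [(397,150),(397,480)]:
    q,d=ray('w2',np.array(uv)*.64); print(q+d*(.13-q[2])/d[2])
E
```

```text
[0.58275374 0.00984325 0.12999208] [[400.67913332 366.31674693]]
180 [(240, np.int64(267)), (242, np.int64(270)), (244, np.int64(317)), (246, np.int64(268)), (248, np.int64(266)), (250, np.int64(294)), (252, np.int64(311)), (254, np.int64(321)), (256, np.int64(318)), (258, np.int64(316)), (260, np.int64(300)), (262, np.int64(283)), (264, np.int64(254)), (266, np.int64(333)), (268, np.int64(435)), (270, np.int64(376)), (272, np.int64(259)), (274, np.int64(249))]
200 [(240, np.int64(260)), (242, np.int64(262)), (244, np.int64(309)), (246, np.int64(279)), (248, np.int64(275)), (250, np.int64(284)), (252, np.int64(314)), (254, np.int64(315)), (256, np.int64(322)), (258, np.int64(319)), (260, np.int64(305)), (262, np.int64(284)), (264, np.int64(259)), (266, np.int64(312)), (268, np.int64(345)), (270, np.int64(332)), (272, np.int64(244)), (274, np.int64(249))]
220 [(240, np.int64(261)), (242, np.int64(265)), (244, np.int64(298)), (246, np.int64(294)), (248, np.int64(257)), (250, np.int64(288)), (252, np.int64(307)), (254, np.int64(325)), (256, np.int64(313)), (258, np.int64(323)), (260, np
[... 342 characters left out ...]
439)), (256, np.int64(433)), (258, np.int64(407)), (260, np.int64(378)), (262, np.int64(330)), (264, np.int64(274)), (266, np.int64(308)), (268, np.int64(318)), (270, np.int64(300)), (272, np.int64(246)), (274, np.int64(244))]
270 [(240, np.int64(273)), (242, np.int64(275)), (244, np.int64(281)), (246, np.int64(313)), (248, np.int64(337)), (250, np.int64(402)), (252, np.int64(430)), (254, np.int64(436)), (256, np.int64(431)), (258, np.int64(419)), (260, np.int64(378)), (262, np.int64(335)), (264, np.int64(270)), (266, np.int64(323)), (268, np.int64(323)), (270, np.int64(293)), (272, np.int64(242)), (274, np.int64(240))]
[ 0.57799047 -0.06300319  0.13      ]
[0.58799186 0.05723526 0.13      ]
```

Emit:
carry_out([
  [[0,-0.03,0,0,0,0],[0,0,0,0,0,0],[0,0,0,0,0,0],[0,0,0,0,0,0],[0,0,0,0,0,0]],
], fingers=1, squeeze=40)

```text
time: 1.88
ee_pos: [0.5838, 0.0099, 0.1118]
eef_rot: [-2.137, 2.302, -0.001]
force: [-0.2, -0.2, 0.3]
finger_gap: -0.002
grasp_force: 0.0
```

Emit:
carry_out([
  [[0,0,0,0,0,0],[0,0,0,0,0,0],[0,0,0,0,0,0],[0,0,0,0,0,0]],
])

```text
time: 2.22
ee_pos: [0.5836, 0.0099, 0.1113]
eef_rot: [2.137, -2.302, 0.0]
force: [0.3, 0.2, 0.4]
finger_gap: -0.001
grasp_force: 0.0
```

```bash
python3 - <<'E'
from h import *
o=bot.get_obs(); print(o); R=cv2.Rodrigues(o['eef_rot'])[0]; print(R.round(3))
g=o['ee_pos']; u=np.array([np.cos(-.0725),np.sin(-.0725),0])
P=lambda a:g+.225*((1-np.cos(a))*u+np.sin(a)*np.array([0,0,1]))
for a in np.arange(0,.86,.05): print(round(a,2),P(a).round(4),(R.T@(P(a)-g)/.03).round(2))
E
```

```text
{'time': 2.2167, 'joint_positions': array([ 2.94286541e-01,  3.87567083e-01, -2.13610066e-01,  3.04357290e-05,
       -9.69638152e-01, -3.68647964e-01]), 'dq': array([ 0.00031433,  0.00201173,  0.00148447, -0.00121428, -0.000806  ,
       -0.00073318]), 'effort': array([-4.16702906e-04, -3.72466242e+01,  1.67331380e+01,  3.71763937e+00,
       -4.49872214e-04,  9.24088027e-06]), 'ee_pos': array([0.58356025, 0.00988229, 0.11133028]), 'eef_rot': array([ 2.13733116e+00, -2.30244296e+00,  2.23640524e-05]), 'force': array([0.32485304, 0.21295825, 0.44325198]), 'torque': array([ 0.03450972, -0.01232902, -0.03417961]), 'grasp_force': 0.0, 'finger_gap': -0.000775698240419009}
[[-0.074 -0.997 -0.   ]
 [-0.997  0.074 -0.   ]
 [ 0.     0.    -1.   ]]
0.0 [0.5836 0.0099 0.1113] [0. 0. 0.]
0.05 [0.5838 0.0099 0.1226] [-0.   -0.01 -0.37]
0.1 [0.5847 0.0098 0.1338] [-0.   -0.04 -0.75]
0.15 [0.5861 0.0097 0.145 ] [-0.   -0.08 -1.12]
0.2 [0.588  0.0096 0.156 ] [-0.   -0.15 -1.49]
0.25 [0.5905 0.0094 0.167 ] [-0.   -0.23 -1.86]
0.3 [0.5936 0.0092 0.1778] [-0.   -0.33 -2.22]
0.35 [0.5972 0.0089 0.1885] [-0.   -0.45 -2.57]
0.4 [0.6013 0.0086 0.1989] [-0.   -0.59 -2.92]
0.45 [0.6059 0.0083 0.2092] [-0.   -0.75 -3.26]
0.5 [0.611  0.0079 0.2192] [-0.   -0.92 -3.6 ]
0.55 [0.6167 0.0075 0.2289] [-0.   -1.11 -3.92]
0.6 [0.6228 0.007  0.2384] [-0.   -1.31 -4.23]
0.65 [0.6293 0.0066 0.2475] [-0.   -1.53 -4.54]
0.7 [0.6363 0.006  0.2563] [-0.   -1.76 -4.83]
0.75 [0.6438 0.0055 0.2647] [-0.   -2.01 -5.11]
0.8 [0.6516 0.0049 0.2727] [-0.   -2.27 -5.38]
0.85 [0.6599 0.0043 0.2804] [-0.   -2.55 -5.63]
```

The gripper shut on nothing, so I need another look.

```bash
python3 - <<'E'
from h import *
snap('wrist','w3');snap('side','s3');snap('scene','c3')
a=cv2.resize(cv2.imread('pics/w3.png')[180:384,160:360],(400,408),interpolation=cv2.INTER_CUBIC); b=cv2.resize(cv2.imread('pics/s3.png')[120:222,215:315],(400,408),interpolation=cv2.INTER_CUBIC)
cv2.imwrite('pics/c3.png',np.hstack([a,b]))
E
```

```text
(no output)
```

View pics/c3.png

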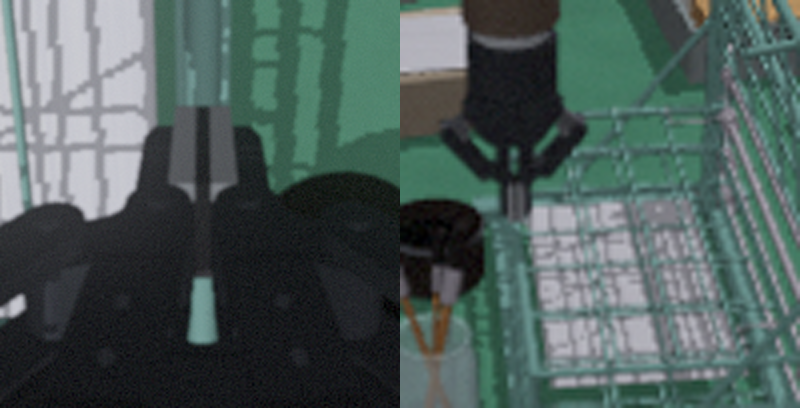

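```bash
python3 - <<'E'
from h import *
o=bot.get_obs(); p=o['ee_pos']; R=cv2.Rodrigues(o['eef_rot'])[0]
for n,x in [('tip',0),('tipnear',.011),('tipfar',-.011)]:
    for z in (0,-.01,-.019,-.03): print(n,z,proj('w3',p+R@[x,0,z]).round(1), proj('s3',p+R@[x,0,z]).round(1),proj('c3',p+R@[x,0,z]).round(1))
i=cv2.imread('pics/w3.png'); 
for v in (150,190,210,225,240,260,300,325,340): print(v,' '.join(str(int(i[v,u].sum())) for u in range(240,284,2)))
g=.0838
L=lambda t,z:np.array([.5838+.0725*(t-.01),t,z])
for z in (.085,.13):
  for t in (-.2,-.1,-.03,.05,.1,.2): print(z,t,*[proj(f,L(t,z)).round(1) for f in ('w3','s3','c3')])
E
```

```text
tip 0 [[260.1 218. ]] [[243.4 182.1]] [[266.6 191.2]]
tip -0.01 [[260.  224.8]] [[243.3 179.7]] [[266.6 189.2]]
tip -0.019 [[260.  231.5]] [[243.3 177.5]] [[266.6 187.4]]
tip -0.03 [[259.9 240.7]] [[243.2 174.8]] [[266.6 185.2]]
tipnear 0 [[260.  201.2]] [[243.6 183.8]] [[266.4 189.3]]
tipnear -0.01 [[260.  207.2]] [[243.6 181.4]] [[266.4 187.3]]
tipnear -0.019 [[259.9 213.2]] [[243.5 179.1]] [[266.4 185.5]]
tipnear -0.03 [[259.8 221.4]] [[243.4 176.4]] [[266.4 183.4]]
tipfar 0 [[260.1 234.2]] [[243.2 180.5]] [[266.8 193.1]]
tipfar -0.01 [[260.1 241.7]] [[243.1 178.1]] [[266.8 191.1]]
tipfar -0.019 [[260.  249.1]] [[243.1 175.9]] [[266.8 189.3]]
tipfar -0.03 [[259.9 259.2]] [[243.  173.2]] [[266.8 187.1]]
150 264 263 267 287 328 319 252 268 299 309 319 321 309 305 275 273 407 379 247 243 240 239
190 266 265 258 255 323 316 275 267 287 311 314 320 305 306 272 287 315 306 251 230 240 250
210 265 261 250 257 307 325 321 335 301 305 319 318 314 282 258 261 311 294 246 231 229 241
225 268 263 257 250 303 326 326 381 361 309 313 321 315 293 256 316 421 309 249 230 240 234
240 252 258 250 2
[... 405 characters left out ...]
.085 -0.2 [[ 257.9 -199.8]] [[248.2 225. ]] [[263.1 163.2]]
0.085 -0.1 [[259.  27.]] [[245.9 206.3]] [[264.6 178.1]]
0.085 -0.03 [[259.6 145.7]] [[244.4 194.6]] [[265.9 189.4]]
0.085 0.05 [[260.1 254.4]] [[242.9 182.4]] [[267.3 203.3]]
0.085 0.1 [[260.4 311.4]] [[242.  175.4]] [[268.3 212.5]]
0.085 0.2 [[260.8 406.5]] [[240.4 162.4]] [[270.5 232.5]]
0.13 -0.2 [[ 256.6 -309.2]] [[248.  213.4]] [[263.  154.8]]
0.13 -0.1 [[258.3   9.3]] [[245.6 195.1]] [[264.6 169.5]]
0.13 -0.03 [[259.2 161.3]] [[244.1 183.6]] [[265.8 180.8]]
0.13 0.05 [[259.9 292.6]] [[242.6 171.8]] [[267.3 194.5]]
0.13 0.1 [[260.2 358.7]] [[241.7 164.9]] [[268.3 203.7]]
0.13 0.2 [[260.8 465. ]] [[240.1 152.4]] [[270.5 223.7]]
```

```bash
python3 - <<'E'
from h import *
def crop(f,u,v,w,h,s):
    i=cv2.resize(cv2.imread(f'pics/{f}.png')[v:v+h,u:u+w],None,fx=s,fy=s,interpolation=cv2.INTER_CUBIC); return i
cv2.imwrite('pics/v8.png',np.hstack([crop('s3',220,140,40,60,10),crop('c3',245,140,40,60,10)]))
E
```

```text
(no output)
```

View pics/v8.png

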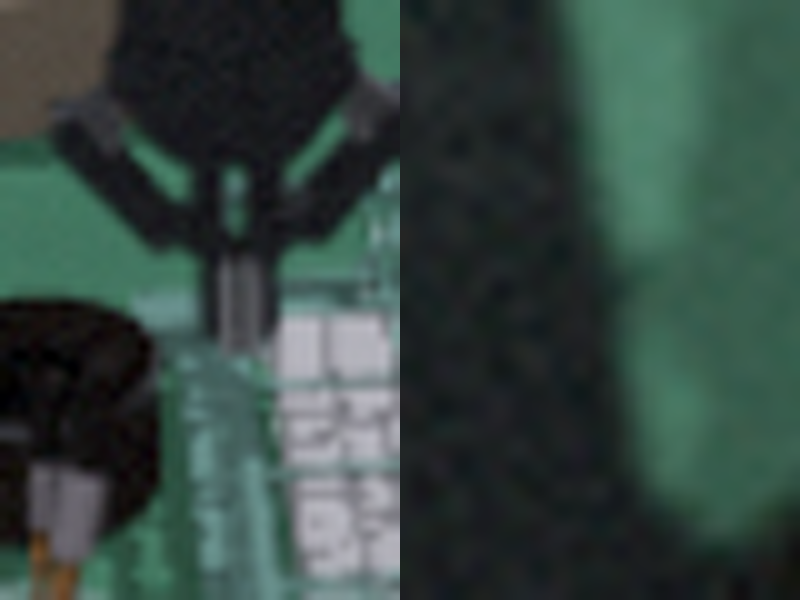

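The side crop shows the fingers ending at row 340 (174 px), just above the rail. The reported TCP should project to about row 183, and the wrist view shows the same offset. So the real fingertips sit about 35-40 mm higher than reported, and they closed above the rail. I'll reopen and go down in stages, watching the force.

Emit:
carry_out([
  [[0,0,0,0,0,0],[0,0,0,0,0,0],[0,0,0,0,0,0],[0,0,0,0,0,0],[0,0,0,0,0,0]],
], fingers=-0.2)

```text
time: 2.78
ee_pos: [0.5836, 0.0099, 0.1113]
eef_rot: [-2.137, 2.303, -0.0]
force: [0.1, 0.4, -0.2]
finger_gap: 0.601
grasp_force: 0.0
```

Emit:
carry_out([
  [[0,0,0.15,0,0,0],[0,0,0.15,0,0,0],[0,0,0.15,0,0,0],[0,0,0.15,0,0,0],[0,0,0,0,0,0]],
])

```text
time: 3.2
ee_pos: [0.5826, 0.0097, 0.0918]
eef_rot: [2.135, -2.301, -0.002]
force: [0.3, 0.3, -0.4]
finger_gap: 0.603
grasp_force: 0.0
```

```bash
python3 - <<'E'
from h import *
snap('wrist','w4');snap('side','s4')
o=bot.get_obs(); print(o['time'],o['ee_pos'],o['force'],o['finger_gap'])
def crop(f,u,v,w,h,s): return cv2.resize(cv2.imread(f'pics/{f}.png')[v:v+h,u:u+w],None,fx=s,fy=s,interpolation=cv2.INTER_CUBIC)
cv2.imwrite('pics/v9.png',np.hstack([crop('s4',215,135,50,60,8),crop('w4',160,144,200,240,2)]))
E
```

```text
3.3 [0.5834044  0.00981909 0.09287087] [-0.35491448 -0.13696402 -0.00369659] 0.5959136400167403
```

View pics/v9.png

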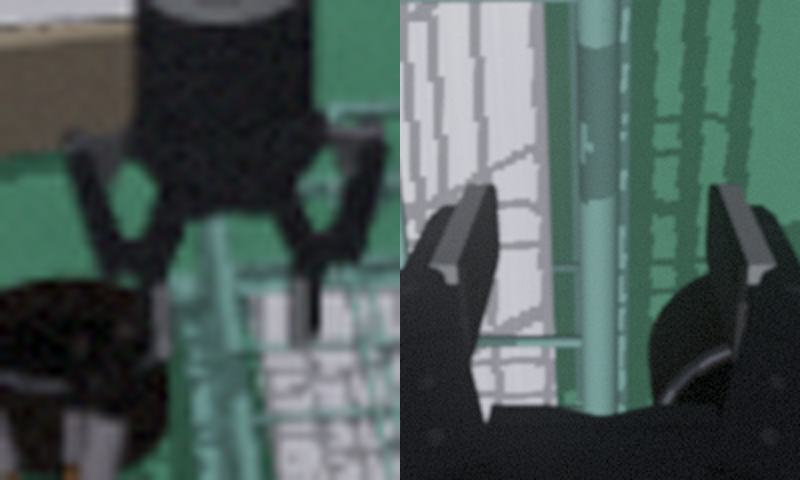

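The front and rear fingertips, at (160,358) and (303,342) in the side crop, are about level with the rail at z≈0.132. The wrist view shows the rail centred between the pads (598 against 602). I'll go down 20 mm more and close.

Emit:
carry_out([
  [[0,0,0.16,0,0,0],[0,0,0.16,0,0,0],[0,0,0.16,0,0,0],[0,0,0.16,0,0,0],[0,0,0,0,0,0]],
])

```text
time: 3.72
ee_pos: [0.5826, 0.0097, 0.0727]
eef_rot: [2.135, -2.301, -0.002]
force: [-0.1, -0.1, 0.9]
finger_gap: 0.598
grasp_force: 0.0
```

Emit:
carry_out([
  [[0,0,0,0,0,0],[0,0,0,0,0,0],[0,0,0,0,0,0],[0,0,0,0,0,0],[0,0,0,0,0,0]],
], fingers=1, squeeze=40)

```text
time: 4.13
ee_pos: [0.5836, 0.01, 0.0744]
eef_rot: [-2.137, 2.302, -0.0]
force: [0.3, 0.7, 0.3]
finger_gap: 0.102
grasp_force: 38.9
```

```bash
python3 - <<'E'
from h import *
snap('side','s5'); snap('wrist','w5')
o=bot.get_obs(); print(o['time'],o['ee_pos'],o['force'],o['finger_gap'],o['grasp_force'])
a=cv2.imread('pics/s5.png').astype(int).sum(2)
for v in range(165,190): print(v,a[v,234:254])
E
```

```text
4.2333 [0.58363816 0.00995714 0.07440385] [-0.17465819  0.43443412  0.85828686] 0.10070228201053466 38.92249345779419
165 [277 287 238 165 103  85  69  71  88  90  84  78  86  83  71 154 228 272
 236 140]
166 [233 274 280 247 150  86  86 108 211 217 188 129  81  81  73 212 289 269
 176  94]
167 [149 241 271 279 180  76  77 127 342 343 311 198  98  76  79 229 298 227
 121  92]
168 [ 85 160 248 291 186  79  91 110 336 376 318 196  96  95  87 190 216 146
  94  85]
169 [ 75  62 176 274 181  66  68  79 320 390 311 166  78  75  89  86 112 123
  95  80]
170 [ 81  90  88  90  84  67  70  76 318 375 341 232  93  46  72 112 115 100
  92  67]
171 [ 85  70  84  73  83  92  89  89 312 379 327 208  98  80  86  81  94  76
  77  65]
172 [ 76  84  80  77  80  91  84  86 294 375 292 154  87  66  68  64  71  76
  98  64]
173 [ 88  87  90  78  85  86  77  70 233 361 295 140  72  83  72 124 197 320
 262 320]
174 [ 90 109 145 138 108  73  80  84 166 353 305 155  76  94  90 283 403 517
 425 497]
175 [ 52 149 207 223 189 119  98 181 204 348 318 198 203 139  90 431 530 546
 451 510]
176 [ 30 147 177 242 239 
[... 492 characters left out ...]
414]
182 [ 58  39 162 197 219 159 126 263 234 231 260 236 286 244 245 491 541 523
 514 434]
183 [ 45  35 168 193 214 258 272 294 233 228 294 305 296 306 364 477 508 433
 389 433]
184 [ 44  40 164 200 217 349 385 328 234 242 343 391 305 270 356 433 451 447
 451 518]
185 [ 26  56 165 192 215 350 388 318 226 256 349 374 267 190 346 493 527 533
 535 522]
186 [ 37  49 148 185 199 346 381 328 267 266 337 380 288 244 342 413 444 461
 471 442]
187 [ 57  52 164 194 207 317 346 314 286 292 335 378 323 297 316 331 390 400
 423 429]
188 [ 43  74 163 187 185 238 292 305 272 264 326 378 296 199 272 360 472 507
 508 512]
189 [ 53 137 180 185 191 240 334 324 267 225 301 379 314 216 256 358 424 442
 444 446]
```

The rail is gripped: opening 0.10 (about 9 mm) at 39 N. Now I'll lift along the arc at 0.02 rad per row.

Emit:
carry_out([
  [[0,0,-0.05,0,0,0],[0,-0.003,-0.1,0,0,0],[0,-0.006,-0.15,0,0,0],[0,-0.009,-0.15,0,0,0],[0,-0.012,-0.15,0,0,0]],
])

```text
time: 4.65
ee_pos: [0.5842, 0.0099, 0.0923]
eef_rot: [2.137, -2.302, -0.001]
force: [0.6, 0.7, -3.0]
finger_gap: 0.097
grasp_force: 38.9
```

Emit:
carry_out([
  [[0,-0.014,-0.149,0,0,0],[0,-0.017,-0.149,0,0,0],[0,-0.02,-0.149,0,0,0],[0,-0.023,-0.148,0,0,0],[0,-0.026,-0.148,0,0,0]],
])

```text
time: 5.07
ee_pos: [0.587, 0.0097, 0.1147]
eef_rot: [2.137, -2.302, -0.001]
force: [-1.3, 1.2, -1.7]
finger_gap: 0.105
grasp_force: 39.0
```

Emit:
carry_out([
  [[0,-0.028,-0.147,0,0,0],[0,-0.031,-0.147,0,0,0],[0,-0.034,-0.146,0,0,0],[0,-0.037,-0.145,0,0,0],[0,-0.04,-0.145,0,0,0]],
])

```text
time: 5.48
ee_pos: [0.5919, 0.0093, 0.1365]
eef_rot: [2.136, -2.302, -0.002]
force: [-3.4, 3.5, -1.8]
finger_gap: 0.099
grasp_force: 39.1
```

Emit:
carry_out([
  [[0,-0.043,-0.144,0,0,0],[0,-0.046,-0.143,0,0,0],[0,-0.048,-0.142,0,0,0],[0,-0.051,-0.141,0,0,0],[0,-0.054,-0.14,0,0,0]],
])

```text
time: 5.9
ee_pos: [0.5988, 0.0088, 0.1579]
eef_rot: [2.136, -2.301, -0.003]
force: [-5.7, 4.1, 0.8]
finger_gap: 0.101
grasp_force: 39.1
```

Emit:
carry_out([
  [[0,-0.057,-0.139,0,0,0],[0,-0.06,-0.138,0,0,0],[0,-0.062,-0.136,0,0,0],[0,-0.065,-0.135,0,0,0],[0,-0.068,-0.134,0,0,0]],
])

```text
time: 6.32
ee_pos: [0.6079, 0.0081, 0.1785]
eef_rot: [2.136, -2.301, -0.003]
force: [-7.1, 4.0, 1.6]
finger_gap: 0.101
grasp_force: 39.1
```

Emit:
carry_out([
  [[-0.01,-0.063,-0.132,0,0,0],[-0.01,-0.066,-0.131,0,0,0],[-0.01,-0.07,-0.129,0,0,0],[-0.01,-0.072,-0.128,0,0,0],[-0.01,-0.076,-0.126,0,0,0]],
])

```text
time: 6.73
ee_pos: [0.619, 0.0073, 0.1983]
eef_rot: [2.135, -2.301, 0.001]
force: [-5.9, -1.5, 2.6]
finger_gap: 0.103
grasp_force: 39.1
```

Emit:
carry_out([
  [[-0.01,-0.083,-0.125,0,0,0],[-0.01,-0.086,-0.123,0,0,0],[-0.01,-0.088,-0.121,0,0,0],[-0.01,-0.091,-0.12,0,0,0],[-0.01,-0.093,-0.118,0,0,0]],
])

```text
time: 7.15
ee_pos: [0.6319, 0.0064, 0.217]
eef_rot: [2.133, -2.3, 0.002]
force: [-5.9, -5.4, 1.4]
finger_gap: 0.105
grasp_force: 39.0
```

Emit:
carry_out([
  [[0.01,-0.092,-0.115,0,0,0],[0.01,-0.094,-0.113,0,0,0],[0.01,-0.096,-0.111,0,0,0],[0.01,-0.098,-0.109,0,0,0],[0.01,-0.1,-0.107,0,0,0]],
])

```text
time: 7.57
ee_pos: [0.6468, 0.0053, 0.2343]
eef_rot: [2.136, -2.302, 0.002]
force: [-6.4, -0.1, 4.5]
finger_gap: 0.094
grasp_force: 39.2
```

Emit:
carry_out([
  [[0,-0.108,-0.104,0,0,0],[0,-0.109,-0.102,0,0,0],[0,-0.111,-0.1,0,0,0],[0,-0.075,-0.065,0,0,0],[0,0,0,0,0,0]],
])

```text
time: 7.98
ee_pos: [0.6597, 0.0044, 0.247]
eef_rot: [-2.137, 2.302, -0.005]
force: [-6.5, -0.8, 6.3]
finger_gap: 0.097
grasp_force: 39.2
```

```bash
python3 - <<'E'
from h import *
snap('side','s6'); o=bot.get_obs(); p=o['ee_pos']; print(o['time'],p,o['force'],o['finger_gap'],o['grasp_force'])
s=(p-[.5836,.01,.0744]); r=s@[np.cos(-.0725),np.sin(-.0725),0]
print(np.arcsin(s[2]/.225),np.arccos(1-r/.225),np.arctan2(s[2],.225-r),np.hypot(s[2],.225-r))
cv2.imwrite('pics/v10.png',cv2.resize(cv2.imread('pics/s6.png')[90:270,200:340],(600,771))[:600])
E
```

```text
8.0333 [0.65948278 0.00442841 0.24679584] [-7.04705439 -0.21612011  6.46781787] 0.09827107802784875 39.22861397266388
0.8729125031111911 0.8475317784337938 0.8583534850285112 0.22780562387121192
```

View pics/v10.png

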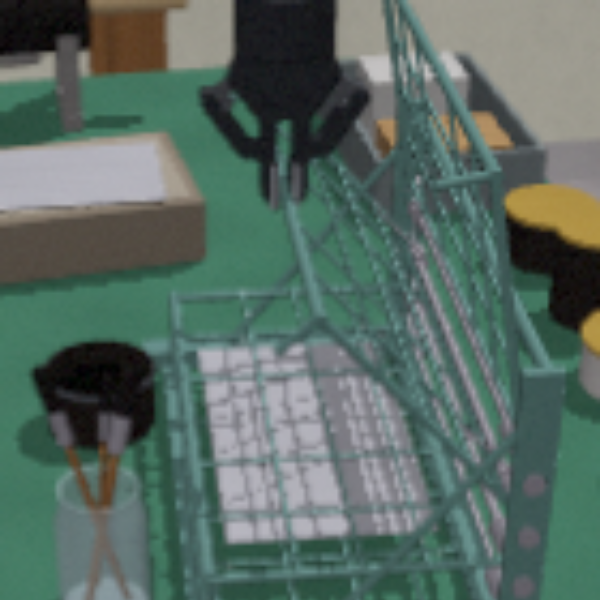

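The side view shows the shelf raised steeply in the fingers, clear of the parked shelf. The angle is about 0.86, past the balance point, and the pull on the tool is small. Now I'll bring it back slowly.

Emit:
carry_out([
  [[0,0.06,0.04,0,0,0],[0,0.11,0.08,0,0,0],[0,0.115,0.09,0,0,0],[0,0.11,0.095,0,0,0],[0,0.105,0.1,0,0,0]],
])

```text
time: 8.45
ee_pos: [0.6444, 0.0056, 0.2321]
eef_rot: [2.137, -2.303, 0.004]
force: [-4.4, -3.9, 3.8]
finger_gap: 0.094
grasp_force: 39.0
```

Emit:
carry_out([
  [[0,0.1,0.105,0,0,0],[0,0.1,0.11,0,0,0],[0,0.095,0.11,0,0,0],[0,0.06,0.07,0,0,0],[0,0,0,0,0,0]],
])

```text
time: 8.87
ee_pos: [0.6337, 0.0064, 0.2195]
eef_rot: [2.137, -2.303, 0.003]
force: [-3.2, -3.8, 1.6]
finger_gap: 0.1
grasp_force: 39.6
```

```bash
python3 - <<'E'
from h import *
snap('side','s7'); snap('wrist','w7');o=bot.get_obs(); p=o['ee_pos']; print(o['time'],p,o['force'],o['finger_gap'],o['grasp_force'])
s=(p-[.5836,.01,.0744]); r=s@[np.cos(-.0725),np.sin(-.0725),0]
print(np.arcsin(s[2]/.225),np.arccos(1-r/.225),np.arctan2(s[2],.225-r),np.hypot(s[2],.225-r))
E
```

```text
8.9667 [0.63373685 0.00634494 0.21960345] [-2.92648475 -4.65474388  3.56750383] 0.10001476969379086 39.59793984889984
0.7014796444549335 0.681580030685329 0.6933689093969557 0.2271885812743118
```

Emit:
carry_out([
  [[0,0.03,0.04,0,0,0],[0,0.04,0.045,0,0,0],[0,0.02,0.025,0,0,0],[0,0,0,0,0,0],[0,0,0,0,0,0]],
])

```text
time: 9.38
ee_pos: [0.6312, 0.0065, 0.2164]
eef_rot: [2.137, -2.302, 0.003]
force: [-3.0, -4.2, 3.0]
finger_gap: 0.1
grasp_force: 39.6
```

```bash
python3 - <<'E'
from h import *
snap('side','s8'); o=bot.get_obs(); p=o['ee_pos']; print(o['time'],p,o['dq'].round(3),o['force'],o['finger_gap'],o['grasp_force'])
s=(p-[.5836,.01,.0744]); u=np.array([np.cos(-.0725),np.sin(-.0725),0]); w=np.array([-u[1],u[0],0]); r=s@u
print(np.arcsin(s[2]/.225),np.arccos(1-r/.225),np.arctan2(s[2],.225-r))
m=np.array([.5836,.01,.129]); i=cv2.imread('pics/s8.png').astype(float)
for f in('s5','s6','s8'):
  i=cv2.imread(f'pics/{f}.png').astype(np.float32)
  best=[]
  for a in np.arange(-.1,1.0,.02):
    q=m+.225*((1-np.cos(a))*u+np.sin(a)*np.array([0,0,1]))
    def samp(off): 
        P=proj(f,[q+t*w for t in np.linspace(-.19,-.06,40)]).astype(np.float32)+np.float32([off,0]); return cv2.remap(i,P[:,0].copy(),P[:,1].copy(),1)[:,0]
    b=np.median([samp(k) for k in(-5,-4,4,5)],axis=0)
    best.append((np.abs(samp(0)-b).sum(1).mean()+2*samp(0)[:,0].mean()*0 - samp(0).std(0).sum(),round(a,2)))
  print(f,[(b,round(float(a),0)) for a,b in sorted(best)[::-1][:6]])
E
```

```text
9.4333 [0.63123602 0.00656494 0.21639202] [-0.002  0.001  0.002  0.    -0.    -0.   ] [-1.98386226 -4.41204841  2.15427032] 0.10000719698501905 39.61141526699066
0.6829390920573927 0.6636734397642178 0.6754278824793646
s5 [(np.float64(0.22), 97.0), (np.float64(0.2), 94.0), (np.float64(0.18), 84.0), (np.float64(0.16), 75.0), (np.float64(0.14), 57.0), (np.float64(0.24), 54.0)]
s6 [(np.float64(0.14), 159.0), (np.float64(0.16), 153.0), (np.float64(0.12), 149.0), (np.float64(0.18), 143.0), (np.float64(0.2), 136.0), (np.float64(0.1), 131.0)]
s8 [(np.float64(0.14), 158.0), (np.float64(0.16), 155.0), (np.float64(0.18), 148.0), (np.float64(0.12), 147.0), (np.float64(0.2), 138.0), (np.float64(0.1), 129.0)]
```

```bash
python3 - <<'E'
from h import *
u=np.array([np.cos(-.0725),np.sin(-.0725),0]); w=np.array([-u[1],u[0],0]); m=np.array([.5836,.01,.129])
I={f:cv2.imread(f'pics/{f}.png').astype(np.float32) for f in('s5','s6','s7','s8')}
for f,g in (('s6','s5'),('s8','s5'),('s8','s6'),('s6','s8')):
  d=np.abs(I[f]-I[g]).sum(2); res=[]
  for a in np.arange(.5,1.0,.02):
    q=m+.225*((1-np.cos(a))*u+np.sin(a)*np.array([0,0,1]))
    P=proj(f,[q+t*w for t in np.linspace(-.2,-.06,60)]).astype(np.float32)
    res.append((int(np.median(cv2.remap(d,P[:,0].copy(),P[:,1].copy(),1))),round(float(a),2)))
  print(f,g,[(b,a) for a,b in res])
E
```

```text
s6 s5 [(0.5, 99), (0.52, 101), (0.54, 115), (0.56, 107), (0.58, 114), (0.6, 93), (0.62, 88), (0.64, 44), (0.66, 15), (0.68, 14), (0.7, 9), (0.72, 7), (0.74, 9), (0.76, 6), (0.78, 7), (0.8, 9), (0.82, 38), (0.84, 40), (0.86, 98), (0.88, 30), (0.9, 11), (0.92, 7), (0.94, 7), (0.96, 13), (0.98, 26)]
s8 s5 [(0.5, 111), (0.52, 117), (0.54, 129), (0.56, 106), (0.58, 115), (0.6, 77), (0.62, 83), (0.64, 60), (0.66, 72), (0.68, 79), (0.7, 29), (0.72, 21), (0.74, 21), (0.76, 15), (0.78, 15), (0.8, 12), (0.82, 31), (0.84, 24), (0.86, 20), (0.88, 40), (0.9, 18), (0.92, 8), (0.94, 12), (0.96, 13), (0.98, 21)]
s8 s6 [(0.5, 5), (0.52, 4), (0.54, 4), (0.56, 5), (0.58, 6), (0.6, 4), (0.62, 16), (0.64, 33), (0.66, 63), (0.68, 72), (0.7, 25), (0.72, 7), (0.74, 10), (0.76, 5), (0.78, 7), (0.8, 7), (0.82, 20), (0.84, 45), (0.86, 108), (0.88, 30), (0.9, 15), (0.92, 9), (0.94, 12), (0.96, 18), (0.98, 21)]
s6 s8 [(0.5, 5), (0.52, 4), (0.54, 4), (0.56, 5), (0.58, 6), (0.6, 4), (0.62, 16), (0.64, 33), (0.66, 63), (0.68, 72), (0.7, 25), (0.72, 7), (0.74, 10), (0.76, 5), (0.78, 7), (0.8, 7), (0.82, 20), (0.84, 45), (0.86, 108), (0.88, 30), (0.9, 15), (0.92, 9), (0.94, 12), (0.96, 18), (0.98, 21)]
```

The pictures put the shelf's peak at 0.86 rad, past the balance point. It is now at about 0.67, just below it, still and held, so I'm handing in.

```bash
python3 -c "
from cell import bot
print(bot.job_done())"
```

```text
the job is handed in; nothing more can be done
None
```

I lifted the shelf by its front rail to about 0.86 rad, past the balance point, then brought it back, and handed in with the gripper alone holding it still at about 0.67 rad; the first grip closed on nothing just above the rail, so I reopened and went lower before lifting.

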